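# Gauge a rolling strip and draw it slantwise out of its half-lidded box

## Task

Check the wooden rolling strip in its half-lidded box: press the knob of the spring gauge on the lid down until its foot rests firmly on the strip, keep it there for about a second, then let it spring fully back up. Then take the strip out of the box - it is longer than the opening, so tilt it and draw it out slantwise - and finish while holding it still in the gripper, the whole strip higher than the gauge's knob and touching nothing else. Leave the other things on the counter where they are.

Things in the scene. Friction and masses are not known exactly. Their poses are not given: they have to be found in the camera images.
- box: Wooden box, fixed. Origin: centre of underside; z up. Outside 122 mm (x) by 282 mm (y, long axis), 64 mm high; walls, floor and lid 6 mm thick, inner floor at z = 6 mm, inside 110 by 270 mm. A fixed lid (z = 58 to 64 mm) covers y = -135 to -15 mm; from y = -15 to +135 mm the top is open (150 by 110 mm). The gauge stands on the lid at x = 0, y = -85 mm.
- gauge_travel (a joint): Travel of the gauge's plunger in m: 0 = fully up (foot 52 mm above the box's inner floor), growing as it is pressed straight down, up to 0.050. Height read = 52 mm minus this; on the flat 14 mm strip the foot rests at about 0.038. A spring pushes it up (1.5 N at 0, 3.8 N at 0.038): 6 to 12 N in all seats the foot; let go, it rises by itself.
- gauge_knob (a point): Centre of the top face of the gauge's round black knob (30 mm wide, 12 mm tall, flat top), 136 mm above the counter when up; moves with the plunger. 41 mm from it, towards the box's lidded end, stands a scale plate 30 mm wide, its top 134 mm above the counter.
- gauge: Moving plunger of the gauge: round steel foot (14 mm wide, 8 mm high) under the lid, 8 mm stem through the lid, black knob on top. Origin: centre of the foot's underside.
- strip: Loose straight wooden strip, 240 mm long (its y), 26 mm wide (x), 14 mm thick (z), about 60 g, flat on the box's inner floor along the box's middle. Origin: centre of its underside. Its -y end lies under the lid (98 to 112 mm of it) and under the gauge's foot; the rest lies in the opening.
- strip_open_end (a point): Middle of the strip's +y end face (7 mm above its underside), the end in the opening at the start.
- strip_lid_end (a point): Middle of the strip's -y end face (7 mm above its underside), the end under the lid at the start.
- kettle: Bystander, to be left alone: tall cream kettle, 234 mm high, 160 mm wide at the foot. Origin: centre of its underside.
- bowls: Bystander, to be left alone: stack of three nested steel bowls, 180 mm wide, 97 mm high. Origin: centre of its underside.
- cup: Bystander, to be left alone: blue plastic measuring cup with a handle, 84 mm wide, 85 mm high. Origin: centre of its underside.
- jar: Bystander, to be left alone: clip-top glass jar, 90 mm wide, 136 mm high. Origin: centre of its underside.
- mill: Bystander, to be left alone: dark wooden pepper mill, 56 mm wide, 140 mm high. Origin: centre of its underside.
- spoon: Bystander, to be left alone: wooden spoon lying flat, 280 mm long. Origin: about the middle of its length, at its underside.
There are look-alikes about, which are no part of the job. Leave any blue look-alike of the strip alone.

How it is judged:
On the way, in this order (a step that is already met when the one before it is completed fails the run):
1. the gauge's foot is pressed onto the strip lying flat in the box, reading its thickness (value of joint gauge_travel between 0.036 and 0.04 m and contact force between gauge and strip above 0.5 N and height (world z) of each of strip_open_end, strip_lid_end below 0.022 m), for 0.4 s.
2. the gauge has sprung back up, the strip still lying in the box (value of joint gauge_travel below 0.004 m and height (world z) of each of strip_open_end, strip_lid_end below 0.03 m), for 0.1 s.
3. the strip is slanted through the opening: one end above the box, the other still inside below the rim (height (world z) of strip_open_end above 0.07 m and height (world z) of strip_lid_end below 0.058 m and horizontal distance between strip and box below 0.25 m), for 0.05 s.
At the end, for the whole second after the job is handed in: The gripper holds the strip (over 1 N) still (under 30 mm/s, 0.2 rad/s), both ends over 136 mm above the counter (the raised knob's height), touching neither box nor bystander; the gauge is up (within 4 mm) and every bystander is within 30 mm of its start (height (world z) of each of strip_open_end, strip_lid_end above 0.136 m and contact force between strip and the fingers above 1 N and contact force between strip and box below 0.05 N and contact force between strip and kettle below 0.05 N and contact force between strip and bowls below 0.05 N and contact force between strip and cup below 0.05 N and contact force between strip and jar below 0.05 N and contact force between strip and mill below 0.05 N and contact force between strip and spoon below 0.05 N and linear speed of strip below 0.03 m/s and angular speed of strip below 0.2 rad/s and value of joint gauge_travel below 0.004 m and distance of each of kettle, bowls, cup, jar, mill, spoon from where it was at the start of the episode below 0.03 m); the arm keeps its last pose, push and grip.
It fails at once if a bystander is pushed more than 30 mm from its place (distance of any of kettle, bowls, cup, jar, mill, spoon from where it was at the start of the episode above 0.03 m).
It also fails if it takes over 56 s, if anything falls off the work surface, if the arm or the gripper's body presses on something with over 40 N, if the wrist force passes 120 N, or if a joint passes its speed limit or range.

## Robot

A 6-joint arm with a two-finger parallel gripper is mounted at the origin on the work surface. World frame = base frame: x ahead of the robot, y to its left, z up, the work surface at z = 0. Lengths are in m, angles in rad, forces in N, time in s.
With the tool pointing down it reaches from about 0.3 to 0.85 m from the base axis. Payload 5.4 kg.
Tool frame: the origin (TCP) lies on the centre line of the jaws, within the pads' length; the fingertips stand bot.nose_length ahead of it and the grasp point (between the pads) lies 11 mm behind it (bot.nose_length is the distance from the TCP to the fingertips, in m); z points along the fingers, y is the line along which they close (so a half turn about z gives the same grasp; the last joint's range is limited). The gripper opens to 85 mm and grips with 20 to 120 N. Pads are 22 mm wide; open, the fingers measure 114 mm over their backs; the gripper's body (76 mm by 85 mm) begins 54 mm behind the grasp point. The pads swing forward as they close: fully open they stand 13 mm farther back than shut.
Start: joints at [0.958, 0.158, 1.597, -0, 1.386, -0.21], TCP at [0.225, 0.529, 0.239] pointing down, gripper open.
Joint ranges: [-2.91, 2.91], [-0.94, 2.29], [0.18, 2.7], [-1.29, 4.43], [0.17, 2.64], [-3, 3]. Speed limits (rad/s): [2.57, 2.57, 3.14, 3.14, 3.14, 3.14].

## Interface

Orientations are given as a 3x3 rotation matrix whose columns are the frame's x, y, z axes.
In Python, from cell import bot, imaging gives the robot as it stands.
- The arm moves only by the tool arm_command, never from a script. Its argument "motion" is one flat list of numbers, 7 for each row, row after row: the shift along the world's x, y, z normalised to -1 to 1, where 1 is 0.4 m, then the turn, a rotation vector about the world's x, y, z normalised to -1 to 1, where 1 is 90 degrees, then the opening, from 0 (shut) to 1 (fully open). In form: [tx, ty, tz, rx, ry, rz, gripper, tx, ty, tz, rx, ry, rz, gripper, ...]. A call has 1 to 8 rows; each row is the pose to reach, as a shift and turn from the pose commanded when the call began; what a row does not reach only later rows make up. A row lasts 1/10 s, in which the tool goes at most 50 mm and 8.59 degrees, less where a joint would pass 70% of its speed; a pose out of reach is approached as far as the arm can. A call with a number of a shift or a turn outside -1 to 1 is refused whole. A call with a gripper value outside its range is refused whole. The fingers move at their own pace and stop on an object; "force" is the grip in N (left out, the last holds). Time passes only in rows, so rows that repeat a pose let the fingers close. It gives the time, the measured TCP pose, the force, the opening and the grip force at its end, in the units of the state.
- bot.get_obs(): the state, without advancing time (a new reading comes with each control period).
- imaging.get_image(name): name is "scene" or "side" or "wrist"; returns the picture (400x640x3 uint8, red, green, blue); there is no depth.
- imaging.camera_model(name): a dict with "fx", "fy", "cx", "cy" (pixels), "k1" (the pictures are not rectified: a ray, as slopes to the right and down, at radius r is drawn at 1 + k1 r^2 times it, then the intrinsics apply), "cam_to_world" (4x4, takes a point from camera to world coordinates). Camera axes: x right, y down, z forward; pixel columns grow to the right and rows downward; lengths in m; the calibration is good to about 2 mm. A picture is of the moment at which its call begins: read the wrist's pose just before it. camera_model takes no time and is no camera call; for the wrist camera it gives the pose at the moment of the call.
- bot.hand_in(): hands the job in; it is judged then, once.
The state is a dict: "time": time; "joint_positions": joint angles; "qd": joint speeds; "tau": joint torques, N m; "ee_pos": TCP position; "tool_rot": TCP orientation; "force": force on the tool from outside, world axes, zero at the start; "ft_torque": the same for the moment, N m; "opening": finger opening in m; "grip_force": force on a finger pad.
Only numpy, scipy, OpenCV 4.12 (cv2) and the standard library are available. Lean on these libraries where they do the work, as an engineer would, in place of code of your own. Each camera call takes 0.05 s, during which the arm holds its last target. There are 200 camera calls.

## Working session

There is one attempt and no reset: what is moved stays moved. The work goes in short steps, Python scripts to look and compute and a tool call to move; the robot and the scene stay as the last step left them, time stands still between calls to the robot, and variables do not carry over. Pictures are saved under pics/ and viewed, at most 10 in all, crops included, and the job is handed in when it is done.

Besides the shell and the picture viewer there is one more tool, called after "Emit:" as a command line: name --argument value ..., lists and objects as JSON in quotes. arm_command: Moves the arm, as the interface text tells. Its arguments: {"type":"object","properties":{"motion":{"type":"array"},"force":{"type":"number"}},"required":["motion"]}

```bash
mkdir -p pics; cat > h.py <<'E'
import numpy as np, cv2
from cell import bot, imaging
def cm(n):
    m=imaging.camera_model(n); return m
def ray(m,u,v):
    xd=(u-m["cx"])/m["fx"]; yd=(v-m["cy"])/m["fy"]; x,y=xd,yd
    for _ in range(30):
        s=1+m["k1"]*(x*x+y*y); x,y=xd/s,yd/s
    T=np.array(m["cam_to_world"]); d=T[:3,:3]@np.array([x,y,1]); return T[:3,3],d
def atz(m,u,v,z):
    o,d=ray(m,u,v); return o+d*(z-o[2])/d[2]
def proj(m,P):
    T=np.array(m["cam_to_world"]); p=T[:3,:3].T@(np.array(P)-T[:3,3]); x,y=p[0]/p[2],p[1]/p[2]; s=1+m["k1"]*(x*x+y*y)
    return m["fx"]*x*s+m["cx"], m["fy"]*y*s+m["cy"]
def snap(n,f):
    m=cm(n); im=imaging.get_image(n); cv2.imwrite("pics/"+f,cv2.cvtColor(np.asarray(im),cv2.COLOR_RGB2BGR)); return m
E
python3 - <<'E'
from h import *
for n in("scene","side","wrist"):
    m=snap(n,n+"0.png"); print(n,np.round(m["cam_to_world"],3).tolist(),m["fx"],m["k1"])
print(bot.nose_length,bot.get_obs())
E
```

```text
scene [[0.796, 0.372, -0.478, 1.072], [0.606, -0.482, 0.633, -0.724], [0.006, -0.793, -0.609, 0.802], [0.0, 0.0, 0.0, 1.0]] 430.43063229855494 0.03571737680822777
side [[0.932, -0.184, 0.312, 0.14], [-0.362, -0.432, 0.826, -1.034], [-0.017, -0.883, -0.469, 0.707], [0.0, 0.0, 0.0, 1.0]] 404.99470612802594 -0.0836294238313049
wrist [[0.391, 0.886, 0.249, 0.162], [0.92, -0.376, -0.108, 0.556], [-0.002, 0.272, -0.962, 0.372], [0.0, 0.0, 0.0, 1.0]] 286.52542724394664 -0.03243133345660774
0.008 {'time': 0.15, 'joint_positions': array([ 9.57914450e-01,  1.58924613e-01,  1.59792468e+00, -9.25586003e-07,
        1.38620916e+00, -2.10112139e-01]), 'qd': array([ 0.00071771, -0.00175509, -0.00416947, -0.00036822,  0.00078351,
       -0.00095665]), 'tau': array([ 5.31178175e-04, -3.96375346e+01, -3.31785321e+01, -1.72156979e-04,
        5.44354582e-03, -5.62395954e-06]), 'ee_pos': array([0.22514459, 0.52860257, 0.23854082]), 'tool_rot': array([[-9.19978814e-01,  3.91967182e-01, -8.42424288e-04],
       [ 3.91967969e-01,  9.19978083e-01, -1.19953925e-03],
       [ 3.04831861e-04, -1.43375404e-03, -9.99998926e-01]]), 'force': array([-0.18883109, -0.05705891,  0.49350015]), 'ft_torque': array([-0.01629257, -0.01367122,  0.00623517]), 'grip_force': 0.0, 'opening': 0.08538549814276163}
```

View pics/scene0.png

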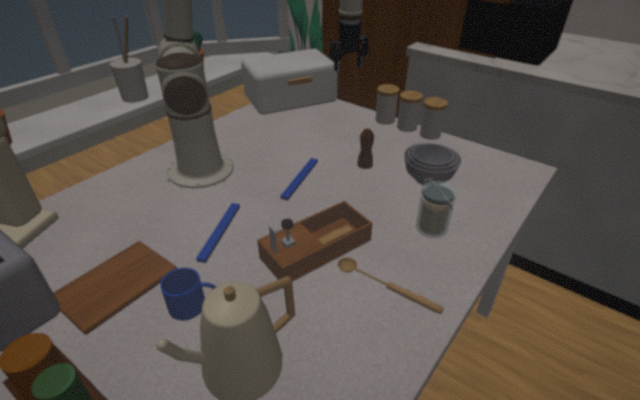

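View pics/side0.png

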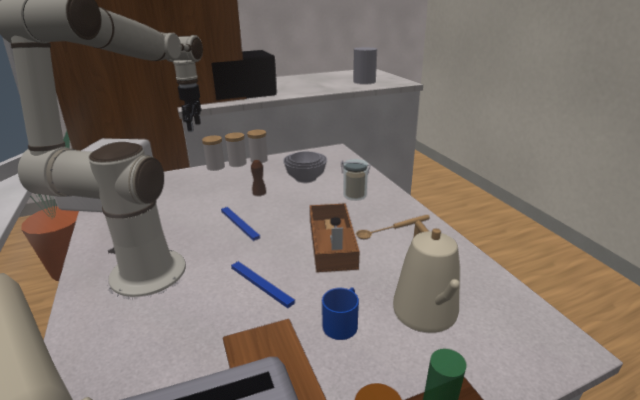

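The scene shows the box at about (315,240), with its knob at (287,224) and the lidded end facing the kettle and cup. The side view shows the box at (333,237). I'll enlarge both.

```bash
python3 - <<'E'
import cv2,numpy as np
a=cv2.imread("pics/scene0.png")[195:285,250:383]; b=cv2.imread("pics/side0.png")[195:280,295:370]
a=cv2.resize(a,None,fx=6,fy=6,interpolation=2)[:,:]; cv2.imwrite("pics/a.png",cv2.convertScaleAbs(a,alpha=1.5))
b=cv2.resize(b,None,fx=7,fy=7,interpolation=2); cv2.imwrite("pics/b.png",cv2.convertScaleAbs(b,alpha=1.5)); print(a.shape,b.shape)
E
```

```text
(540, 798, 3) (595, 525, 3)
```

View pics/a.png

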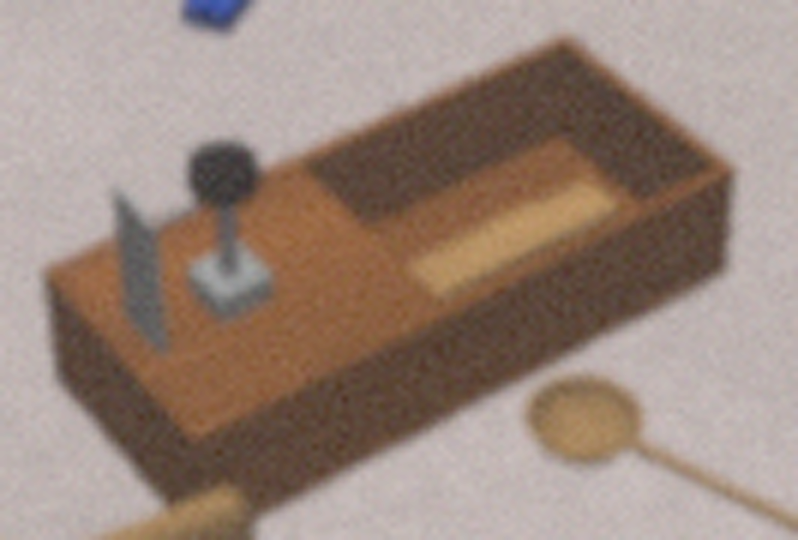

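View pics/b.png

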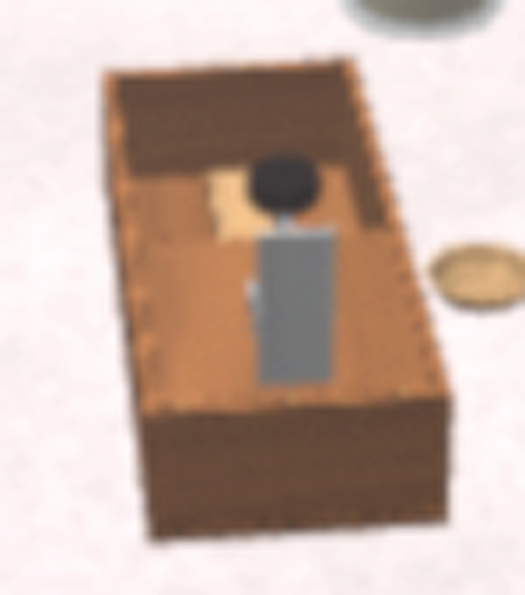

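```bash
python3 - <<'E'
from h import *
from scipy.optimize import least_squares
C=np.array([[-61,-141,64],[61,-141,64],[61,141,64],[-61,141,64]])/1000
s=np.array([[45,270],[195,437],[732,172],[567,38]])/6+[249.6,194.6]
d=np.array([[145,408],[452,397],[353,60],[105,70]])/7+[294.6,194.6]
ms,md=cm("scene"),cm("side")
def W(p,P): 
    c,sn=np.cos(p[2]),np.sin(p[2]); return np.array([p[0]+c*P[0]-sn*P[1],p[1]+sn*P[0]+c*P[1],P[2]])
def pts(p):return [W(p,c) for c in C]
f=lambda p:np.ravel([np.subtract(proj(ms,q),t) for q,t in zip(pts(p),s)]+[np.subtract(proj(md,q),t) for q,t in zip(pts(p),d)])
r=least_squares(f,[0.55,0,0]); p=r.x; print(p,np.degrees(p[2]),np.round(r.fun,1))
np.save("box.npy",p)
print("knob",W(p,[0,-.085,.136]),[ (proj(m,W(p,[0,-.085,.136]))) for m in(ms,md)])
# strip open end: scene crop (580,183)-(620,205) top z=.02 
e=[atz(ms,u/6+249.6,v/6+194.6,.02) for u,v in((580,183),(622,205))]
c,sn=np.cos(p[2]),np.sin(p[2]); R=np.array([[c,-sn],[sn,c]])
print("strip end box frame",[R.T@(q[:2]-p[:2]) for q in e])
for n,(u,v),m,z in[("mill",(258,193),md,0),("jar",(355,196),md,0),("bowls",(305,178),md,0),("kettle",(428,315),md,0),("cup",(340,325),md,0)]: print(n,atz(m,u,v,z))
E
```

```text
[ 0.54656287 -0.06589314 -0.29212075] -16.737286293067616 [-0.9 -0.2 -0.6  0.5  0.7 -0.5 -0.1 -0.7 -0.1  0.3  0.4 -0.8  0.6 -1.
 -0.3 -0.6]
knob [ 0.52208425 -0.14729213  0.136     ] [(np.float64(286.5022249372569), np.float64(221.89917642127594)), (np.float64(335.2585747576597), np.float64(218.81098260411508))]
strip end box frame [array([-0.01153794,  0.11210164]), array([0.0120078 , 0.11818438])]
mill [0.4143692  0.36078325 0.        ]
jar [0.74884559 0.19050189 0.        ]
bowls [0.62860251 0.41882137 0.        ]
kettle [ 0.63959266 -0.4470811   0.        ]
cup [ 4.28761230e-01 -3.94327303e-01  1.11022302e-16]
```

Emit:
arm_command --motion '[0.37, -0.845, 0, 0, 0, -0.464, 0, 0.37, -0.845, 0, 0, 0, -0.464, 0, 0.37, -0.845, 0, 0, 0, -0.464, 0, 0.37, -0.845, 0, 0, 0, -0.464, 0, 0.37, -0.845, 0, 0, 0, -0.464, 0, 0.37, -0.845, 0, 0, 0, -0.464, 0, 0.37, -0.845, 0, 0, 0, -0.464, 0, 0.37, -0.845, 0, 0, 0, -0.464, 0]'

```text
time: 0.95
ee_pos: [0.3744, 0.1876, 0.2392]
tool_rot: [[-0.422, 0.907, 0.001], [0.907, 0.422, -0.001], [-0.001, 0.0, -1.0]]
force: [0.3, -0.1, 0.1]
opening: 0.0001
grip_force: 0.0
```

Emit:
arm_command --motion '[0.3725, -0.845, 0, 0, 0, -0.464, 0, 0.3725, -0.845, 0, 0, 0, -0.464, 0, 0.3725, -0.845, 0, 0, 0, -0.464, 0, 0.3725, -0.845, 0, 0, 0, -0.464, 0, 0.3725, -0.845, 0, 0, 0, -0.464, 0, 0.3725, -0.845, 0, 0, 0, -0.464, 0, 0.3725, -0.845, 0, 0, 0, -0.464, 0, 0.3725, -0.845, 0, 0, 0, -0.464, 0]'

```text
time: 1.75
ee_pos: [0.5231, -0.1511, 0.2388]
tool_rot: [[0.289, 0.957, -0.0], [0.957, -0.289, -0.001], [-0.001, 0.0, -1.0]]
force: [-0.6, 0.3, -0.2]
opening: 0.0004
grip_force: 0.0
```

```bash
python3 - <<'E'
from h import *
m=snap("wrist","w1.png"); snap("side","s1.png"); o=bot.get_obs(); print(o["time"],o["ee_pos"],o["tool_rot"].round(4).tolist(),o["opening"],o["force"])
p=np.load("box.npy"); c,s=np.cos(p[2]),np.sin(p[2])
for P in([0,-.085,.136],[0,.115,.02],[61e-3,.141,.064],[-61e-3,.141,.064]): print(P,proj(m,[p[0]+c*P[0]-s*P[1],p[1]+s*P[0]+c*P[1],P[2]]))
E
```

```text
1.85 [ 0.52270091 -0.14954312  0.23869037] [[0.289, 0.9573, -0.0007], [0.9573, -0.289, -0.0], [-0.0002, -0.0007, -1.0]] 0.00012201573540055755 [-0.30031855  1.33416521 -0.70093585]
[0, -0.085, 0.136] (np.float64(317.25377691841703), np.float64(203.51942381222696))
[0, 0.115, 0.02] (np.float64(317.707148101368), np.float64(-4.614149906103108))
[0.061, 0.141, 0.064] (np.float64(384.2925406029653), np.float64(-56.49346151139446))
[-0.061, 0.141, 0.064] (np.float64(250.4704282522697), np.float64(-56.44192853471179))
```

View pics/w1.png

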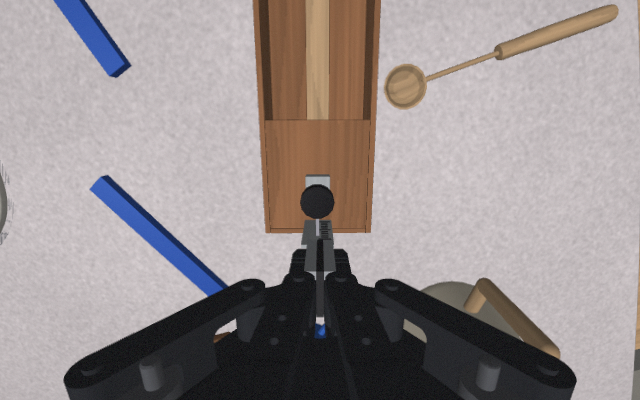

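The wrist picture shows the knob at (317,201), within 2 px of the prediction. The strip runs along the middle of the opening at x≈318. Next I press the knob.

Emit:
arm_command --motion '[0, 0.006, -0.11, 0, 0, 0, 0, 0, 0.006, -0.22, 0, 0, 0, 0, 0, 0.006, -0.25, 0, 0, 0, 0, 0, 0.006, -0.275, 0, 0, 0, 0, 0, 0.006, -0.3, 0, 0, 0, 0, 0, 0.006, -0.32, 0, 0, 0, 0, 0, 0.006, -0.325, 0, 0, 0, 0, 0, 0.006, -0.325, 0, 0, 0, 0]'

```text
time: 2.65
ee_pos: [0.5232, -0.1447, 0.1101]
tool_rot: [[0.286, 0.958, 0.002], [0.958, -0.286, -0.0], [0.0, 0.002, -1.0]]
force: [0.4, 3.1, 2.9]
opening: -0.0001
grip_force: 1.5
```

Emit:
arm_command --motion '[0, 0, -0.006, 0, 0, 0, 0, 0, 0, -0.01, 0, 0, 0, 0, 0, 0, -0.01, 0, 0, 0, 0, 0, 0, -0.01, 0, 0, 0, 0]'

```text
time: 3.05
ee_pos: [0.5232, -0.1449, 0.106]
tool_rot: [[0.286, 0.958, 0.002], [0.958, -0.286, -0.001], [0.0, 0.002, -1.0]]
force: [1.3, 2.6, 5.0]
opening: 0.0002
grip_force: 2.7
```

Emit:
arm_command --motion '[0, 0, -0.0025, 0, 0, 0, 0, 0, 0, -0.0025, 0, 0, 0, 0, 0, 0, -0.0025, 0, 0, 0, 0, 0, 0, -0.0025, 0, 0, 0, 0]'

```text
time: 3.45
ee_pos: [0.5233, -0.1449, 0.106]
tool_rot: [[0.286, 0.958, 0.002], [0.958, -0.286, -0.001], [-0.0, 0.002, -1.0]]
force: [-0.1, 4.0, 12.6]
opening: 0.0001
grip_force: 5.7
```

The foot is seated: the tool stopped at 0.106 and the force jumped to 12.6 N. I'll hold it there, then release.

Emit:
arm_command --motion '[0, 0, 0, 0, 0, 0, 0, 0, 0, 0, 0, 0, 0, 0, 0, 0, 0, 0, 0, 0, 0, 0, 0, 0, 0, 0, 0, 0, 0, 0, 0, 0, 0, 0, 0, 0, 0, 0, 0, 0, 0, 0, 0, 0, 0, 0, 0, 0, 0, 0, 0, 0, 0, 0, 0, 0]'

```text
time: 4.25
ee_pos: [0.5234, -0.1449, 0.106]
tool_rot: [[0.286, 0.958, 0.002], [0.958, -0.286, -0.001], [-0.0, 0.002, -1.0]]
force: [-1.1, 3.9, 10.6]
opening: 0.0003
grip_force: 5.7
```

Emit:
arm_command --motion '[0, 0, 0, 0, 0, 0, 0, 0, 0, 0, 0, 0, 0, 0, 0, 0, 0.05, 0, 0, 0, 0, 0, 0, 0.1, 0, 0, 0, 0, 0, 0, 0.2, 0, 0, 0, 0, 0, 0, 0.25, 0, 0, 0, 0, 0, 0, 0.25, 0, 0, 0, 0, 0, 0, 0.25, 0, 0, 0, 0]'

```text
time: 5.05
ee_pos: [0.5219, -0.1448, 0.2034]
tool_rot: [[0.286, 0.958, -0.001], [0.958, -0.286, -0.0], [-0.0, -0.001, -1.0]]
force: [0.2, 0.3, -0.8]
opening: -0.0001
grip_force: 0.0
```

```bash
python3 - <<'E'
from h import *
m=snap("wrist","w2.png"); o=bot.get_obs(); print(o["time"],o["ee_pos"],o["force"])
p=np.load("box.npy"); c,s=np.cos(p[2]),np.sin(p[2])
Wp=lambda P:[p[0]+c*P[0]-s*P[1],p[1]+s*P[0]+c*P[1],P[2]]
print("knob up px",proj(m,Wp([0,-.085,.136])),"strip at lid edge",proj(m,Wp([0,-.015,.02])))
print("strip y=.055 world",Wp([0,.055,0]), "y=.07",Wp([0,.07,0]))
E
```

```text
5.1 [ 0.52137054 -0.14442354  0.20246433] [ 0.08798639 -0.3545299  -0.68423755]
knob up px (np.float64(320.9704649305938), np.float64(223.72545005662633)) strip at lid edge (np.float64(320.8814611346808), np.float64(125.35363909791137))
strip y=.055 world [np.float64(0.5624019761609891), np.float64(-0.013223194638985254), 0] y=.07 [np.float64(0.5667217328571179), np.float64(0.001141334663649407), 0]
```

View pics/w2.png

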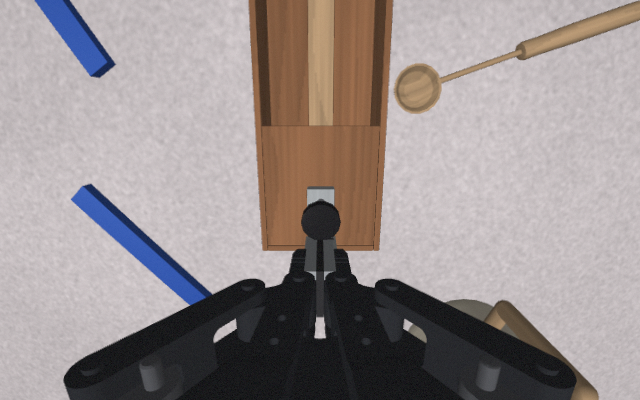

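The knob is back up at (321,221), as predicted. The strip is centred at x≈320. Now I move over it and descend.

Emit:
arm_command --motion '[0.112, 0.365, 0, 0, 0, 0, 0.6, 0.112, 0.365, 0, 0, 0, 0, 0.6, 0.112, 0.365, 0, 0, 0, 0, 0.6, 0.112, 0.365, -0.1, 0, 0, 0, 0.6, 0.112, 0.365, -0.2, 0, 0, 0, 0.6, 0.112, 0.365, -0.3, 0, 0, 0, 0.6, 0.112, 0.365, -0.35, 0, 0, 0, 0.6, 0.112, 0.365, -0.35, 0, 0, 0, 0.6]'

```text
time: 5.9
ee_pos: [0.5623, 0.0023, 0.0584]
tool_rot: [[0.286, 0.958, -0.012], [0.958, -0.286, 0.002], [-0.001, -0.012, -1.0]]
force: [0.2, 0.7, -0.5]
opening: 0.0512
grip_force: 0.0
```

```bash
python3 - <<'E'
from h import *
m=snap("wrist","w3.png"); snap("scene","s3.png"); o=bot.get_obs(); print(o["time"],o["ee_pos"],o["force"],o["opening"])
a=cv2.imread("pics/w3.png"); b=cv2.imread("pics/s3.png")[130:290,240:400]; b=cv2.resize(b,(400,400))
cv2.imwrite("pics/c3.png",np.hstack([a[:,120:520],b]))
E
```

```text
6.0 [0.56637848 0.00142642 0.06339464] [-0.30229494  0.27831876  0.41472756] 0.051133001443735025
```

View pics/c3.png

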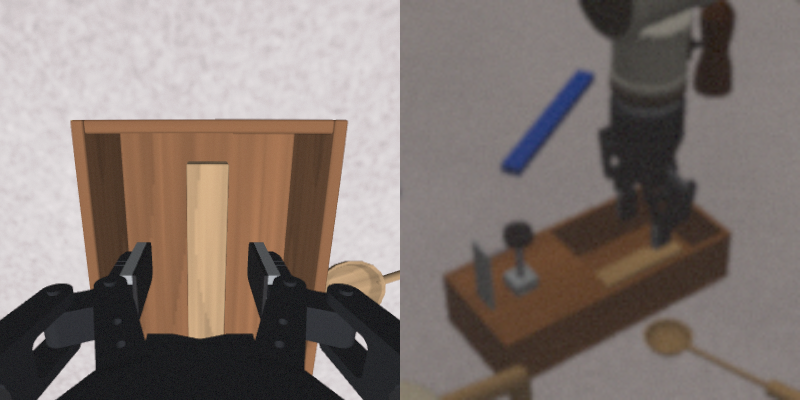

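The wrist picture shows the strip centred between the open fingers, both inside the box walls. I'll descend gently.

Emit:
arm_command --motion '[0, 0, -0.04, 0, 0, 0, 0.6, 0, 0, -0.07, 0, 0, 0, 0.6, 0, 0, -0.095, 0, 0, 0, 0.6, 0, 0, -0.095, 0, 0, 0, 0.6]'

```text
time: 6.4
ee_pos: [0.5657, 0.0016, 0.0244]
tool_rot: [[0.286, 0.958, -0.003], [0.958, -0.286, 0.001], [-0.0, -0.003, -1.0]]
force: [0.7, 0.4, -1.5]
opening: 0.0512
grip_force: 0.0
```

Emit:
arm_command --motion '[0, 0, -0.01, 0, 0, 0, 0.6, 0, 0, -0.02, 0, 0, 0, 0.6, 0, 0, -0.023, 0, 0, 0, 0.6, 0, 0, -0.023, 0, 0, 0, 0.6]'

```text
time: 6.8
ee_pos: [0.5679, 0.0012, 0.0225]
tool_rot: [[0.285, 0.959, -0.0], [0.959, -0.285, -0.001], [-0.001, 0.0, -1.0]]
force: [-28.1, 3.1, 41.1]
opening: 0.051
grip_force: 14.2
```

Emit:
arm_command --motion '[0, 0, 0, 0, 0, 0, 0.1, 0, 0, 0, 0, 0, 0, 0.1, 0, 0, 0, 0, 0, 0, 0.1, 0, 0, 0, 0, 0, 0, 0.1, 0, 0, 0, 0, 0, 0, 0.1, 0, 0, 0, 0, 0, 0, 0.1]' --force 50

```text
time: 7.4
ee_pos: [0.5711, 0.0005, 0.0212]
tool_rot: [[0.286, 0.958, 0.008], [0.958, -0.286, -0.002], [0.001, 0.008, -1.0]]
force: [-1.7, -0.3, 15.6]
opening: 0.0245
grip_force: 48.7
```

Gripped at 48.7 N, although the knuckle seems to rest on the rim. I'll lift a little and check.

Emit:
arm_command --motion '[0, 0, 0.02, 0, 0, 0, 0.1, 0, 0, 0.03, 0, 0, 0, 0.1, 0, 0, 0.03, 0, 0, 0, 0.1]'

```text
time: 7.7
ee_pos: [0.5675, 0.0013, 0.0296]
tool_rot: [[0.286, 0.958, 0.001], [0.958, -0.286, -0.0], [0.0, 0.001, -1.0]]
force: [0.1, 0.9, -1.0]
opening: 0.0239
grip_force: 49.9
```

```bash
python3 - <<'E'
from h import *
m=snap("wrist","w4.png"); snap("scene","s4.png"); o=bot.get_obs(); print(o["time"],o["ee_pos"],o["force"],o["opening"],o["grip_force"],o["joint_positions"])
a=cv2.imread("pics/w4.png"); b=cv2.imread("pics/s4.png")[130:290,240:400]; b=cv2.resize(b,(400,400))
cv2.imwrite("pics/c4.png",cv2.convertScaleAbs(np.hstack([a[:,120:520],b]),alpha=1.4))
E
```

```text
7.8 [0.56683119 0.00145555 0.02873284] [-0.30284196 -0.22292581 -0.61847953] 0.02391754196449945 49.859989285469055 [-2.10581994e-01  3.96225693e-01  1.76274084e+00  3.06750963e-05
  9.83295768e-01  7.91053931e-02]
```

View pics/c4.png

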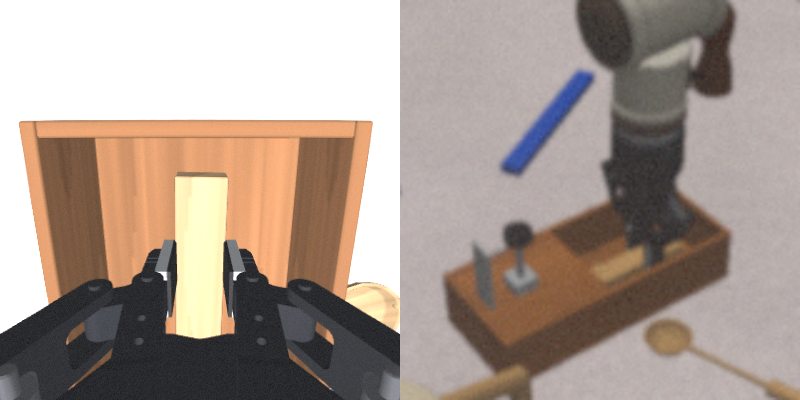

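The strip is held between the pads, with its open end at (200,175) in the crop, and is slightly raised. Now I tilt it 15° about the lid end.

Emit:
arm_command --motion '[-0.001, -0.003, 0.028, 0.0426, -0.0128, 0, 0.1, -0.0015, -0.005, 0.061, 0.0852, -0.0256, 0, 0.1, -0.003, -0.0096, 0.094, 0.1277, -0.0384, 0, 0.1, -0.0043, -0.0144, 0.1175, 0.16, -0.048, 0, 0.1, -0.0043, -0.0144, 0.1175, 0.16, -0.048, 0, 0.1, -0.0043, -0.0144, 0.1175, 0.16, -0.048, 0, 0.1]'

```text
time: 8.4
ee_pos: [0.565, -0.0045, 0.0754]
tool_rot: [[0.277, 0.958, 0.073], [0.926, -0.286, 0.248], [0.258, -0.001, -0.966]]
force: [0.5, 0.8, -1.7]
opening: 0.0238
grip_force: 49.9
```

```bash
python3 - <<'E'
from h import *
m=snap("wrist","w5.png"); snap("scene","s5.png");snap("side","d5.png"); o=bot.get_obs(); print(o["time"],o["ee_pos"],o["force"],o["opening"],o["grip_force"],o["tool_rot"].round(3).tolist())
a=cv2.imread("pics/d5.png")[160:280,280:400]; b=cv2.imread("pics/s5.png")[130:290,240:400]; b=cv2.resize(b,(400,400));a=cv2.resize(a,(400,400))
cv2.imwrite("pics/c5.png",np.hstack([a,cv2.convertScaleAbs(b,alpha=1.5)]))
E
```

```text
8.55 [ 0.56493222 -0.00361123  0.07523098] [ 0.21417637  0.11398058 -0.52506489] 0.02454427014843926 49.873414635658264 [[0.275, 0.959, 0.073], [0.926, -0.285, 0.248], [0.259, -0.001, -0.966]]
```

View pics/c5.png

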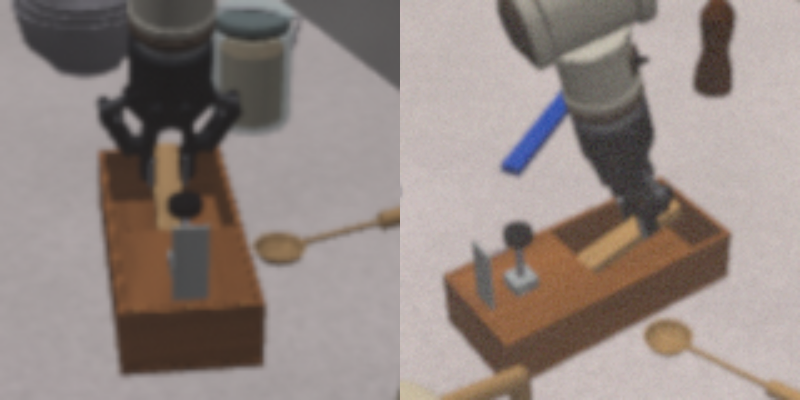

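The strip is slanted, with its open end above the rim in the scene crop at (665,205). I'll draw it along its own axis and check before lifting.

Emit:
arm_command --motion '[0.0225, 0.075, 0.021, 0, 0, 0, 0.1, 0.045, 0.15, 0.042, 0, 0, 0, 0.1, 0.0675, 0.225, 0.063, 0, 0, 0, 0.1, 0.09, 0.3, 0.084, 0, 0, 0, 0.1, 0.09, 0.3, 0.084, 0, 0, 0, 0.1, 0.09, 0.3, 0.084, 0, 0, 0, 0.1]'

```text
time: 9.15
ee_pos: [0.6011, 0.1166, 0.1092]
tool_rot: [[0.274, 0.959, 0.073], [0.926, -0.283, 0.248], [0.259, 0.0, -0.966]]
force: [-0.9, 0.8, -1.5]
opening: 0.0245
grip_force: 49.9
```

Emit:
arm_command --motion '[0.007, 0.024, 0.06, 0, 0, 0, 0.1, 0.007, 0.024, 0.13, 0, 0, 0, 0.1, 0.007, 0.024, 0.2, 0, 0, 0, 0.1, 0.007, 0.024, 0.27, 0, 0, 0, 0.1, 0.007, 0.024, 0.34, 0, 0, 0, 0.1, 0.007, 0.024, 0.34, 0, 0, 0, 0.1, 0.007, 0.024, 0.34, 0, 0, 0, 0.1, 0.007, 0.024, 0.34, 0, 0, 0, 0.1]'

```text
time: 9.95
ee_pos: [0.6032, 0.1248, 0.2434]
tool_rot: [[0.277, 0.958, 0.071], [0.925, -0.286, 0.248], [0.258, -0.003, -0.966]]
force: [-0.1, -0.2, -1.3]
opening: 0.0241
grip_force: 49.9
```

```bash
python3 - <<'E'
from h import *
snap("scene","s6.png");snap("side","d6.png"); o=bot.get_obs(); print(o["time"],o["ee_pos"],o["force"],o["opening"],o["grip_force"],o["qd"].round(3))
a=cv2.imread("pics/d6.png")[60:280,220:440]; b=cv2.imread("pics/s6.png")[80:300,230:450]; b=cv2.resize(b,(400,400));a=cv2.resize(a,(400,400))
cv2.imwrite("pics/c6.png",np.hstack([a,cv2.convertScaleAbs(b,alpha=1.5)]))
E
```

```text
10.05 [0.60326068 0.12502721 0.24348851] [-0.2987764   0.91911926 -0.73574098] 0.02422410529085616 49.878249764442444 [ 0.004 -0.003 -0.01   0.002  0.004  0.001]
```

View pics/c6.png

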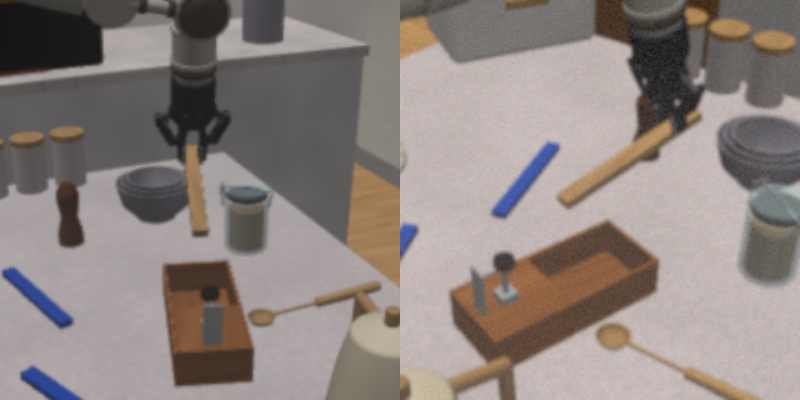

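```bash
python3 - <<'E'
from h import *
q=proj(cm("scene"),[0.549,-0.055,.185]); obs=np.array([567/400*220-220+230-0,197/400*220+80]); print(q,obs)
if np.hypot(*(q-obs))<12: print(bot.hand_in())
E
```

```text
(np.float64(318.91783926498454), np.float64(191.53756469611216)) [321.85 188.35]
the job is handed in; nothing more can be done
None
```

The job is handed in: I pressed the gauge onto the strip for about a second and let it spring back up. I then drew the strip out slantwise and am holding it still, its lower end about 185 mm above the counter; the judge's verdict was not shown. During the descent to grasp it, the wrist force briefly read about 50 N, probably a gripper knuckle on the box rim. That could count against the 40 N limit on gripper-body contact, though the run was not stopped.

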